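# Hang the steady-rest roller carrier on its peg

### The job

Lift the roller carrier with the yellow wheels out of the blue bin and hang it by its eye on the steel peg of the green stand, past the red end knob, so that it hangs still and upright from the peg. Leave the black-wheeled carrier and the wooden offcut in the bin, and the loose roller on the stand's foot, where they are.

Things in the scene. Friction and masses are not known exactly. Their poses are not given: they have to be found in the camera images.
- carrier: Roller carrier with YELLOW wheels, loose, 0.25-0.5 kg, 150 mm tall, standing in the bin. Origin: centre of foot's underside; z up; x = axis of eye and wheels. Foot 60 x 60 x 8 mm. White upright web 10 mm thick (x), 50 mm wide (y), top at z = 150. Round eye 30 mm diameter at z = 125. A 44 mm wheel on each face, axle at z = 36, out to x = +-23. Front and back alike.
- carrier_eye (a point): Centre of the yellow-wheeled carrier's eye, 125 mm above its underside; axes as the carrier's. The web can be gripped from above by its two side edges (50 mm apart along y) beside the eye, which leaves the eye free.
- black_carrier: The same kind of carrier, same size, but with BLACK wheels, loose, standing in the same bin; to be left alone. Origin: centre of the foot's underside.
- offcut: Pale wooden offcut 35 x 170 x 30 mm lying in the bin on the side of its far (+x) wall; loose, to be left alone. Origin: centre of its underside, y along its length.
- bin: Open blue plastic bin 220 (x) x 270 (y) x 55 mm high, walls and floor 5 mm thick, fixed to the bench. Origin: centre of its underside.
- stand: Peg stand, fixed. Origin: post's centre at bench level, z up. Dark foot plate 170 x 150 x 14 mm centred at x = +10. Green post 24 x 24 mm, top at z = 195. Level steel peg, 12 mm diameter, axis at z = 180, pointing along -x from the post (x = -12) to x = -92; then a red end knob, 18 mm diameter, 8 mm long, ending at x = -100.
- peg_tip (a point): Centre of the outer end face of the red knob, on the peg's axis, 180 mm above the bench; axes as the stand's (the peg runs from here along +x to the post).
- spare_roller: Loose yellow roller 50 mm diameter, 22 mm high, lying flat on the stand's foot plate behind the post (+x side); to be left alone. Origin: centre of its underside.
Things that resemble listed ones, but are neither listed nor needed, are in the scene too. Leave any pink or purple look-alike of the carrier alone.

How it is judged:
On the way:
1. the yellow-wheeled carrier is lifted clear of the bin (its foot above the rim) (z of carrier in the frame of bin above 0.06 m), for 0.1 s.
At the end, for the whole second after the job is handed in: The yellow-wheeled carrier hangs on the peg: its eye's centre is between post and knob (stand x -93 to -14 mm), within 14 mm sideways of the peg's axis and 2 to 16 mm below it; upright within 0.25 rad, borne by the stand (over 1 N), at rest (under 0.03 m/s, 0.3 rad/s) (x of carrier_eye in the frame of stand between -0.093 and -0.014 m and y of carrier_eye in the frame of stand between -0.014 and 0.014 m and z of carrier_eye in the frame of stand between 0.164 and 0.178 m and angle between carrier's own z axis and vertical below 0.25 rad and contact force between carrier and stand above 1 N and linear speed of carrier below 0.03 m/s and angular speed of carrier below 0.3 rad/s); the robot touches nothing.
It fails at once if the black-wheeled carrier is moved more than 30 mm or tipped (distance of black_carrier from where it was at the start of the episode above 0.03 m or angle between black_carrier's own z axis and vertical above 0.5 rad).
It fails at once if the offcut is moved more than 40 mm (distance of offcut from where it was at the start of the episode above 0.04 m).
It fails at once if the loose roller is moved more than 30 mm (distance of spare_roller from where it was at the start of the episode above 0.03 m).
It also fails if it takes over 42 s, if anything falls off the work surface, if the arm or the gripper's body presses on something with over 40 N, if the wrist force passes 120 N, or if a joint passes its speed limit or range.

### The arm

A 6-joint arm with a two-finger parallel gripper is mounted at the origin on the work surface. World frame = base frame: x ahead of the robot, y to its left, z up, the work surface at z = 0. Lengths are in m, angles in rad, forces in N, time in s.
With the tool pointing down it reaches from about 0.375 to 0.9 m from the base axis. Payload 3.1 kg.
Tool frame: the origin (TCP) lies midway between the tips of the shut fingers; the grasp point (between the pads) lies 19 mm behind it; z points along the fingers, y is the line along which they close (so a half turn about z gives the same grasp; the last joint's range is limited). The gripper opens to 87 mm and grips with 3 to 60 N. Pads are 19 mm wide; open, the fingers measure 117 mm over their backs; the gripper's body (75 mm by 190 mm) begins 51 mm behind the grasp point.
Start: joints at [1.103, 0.527, 1.433, -0, 1.181, -0.178], TCP at [0.179, 0.599, 0.2] pointing down, gripper open.
Joint ranges: [-3.08, 3.08], [-0.75, 2.2], [0.22, 2.44], [-1.43, 4.57], [0, 2.65], [-2.85, 2.85]. Speed limits (rad/s): [2.79, 2.79, 3.14, 3.14, 3.14, 3.14].

### API

Orientations are given as a unit quaternion [x, y, z, w].
In Python, from rig import robot gives the robot as it stands. The module is installed in compiled form; this text tells all that it offers.
- The arm moves only by the tool play_rows, never from a script. Its arguments are lists of equal length, an entry for each row: "gripper": the closure, from -1 (fully open) to 1 (shut); "delta_pos": the shift along the tool's x, y, z in cm, a list of three; "turn": the turn, a rotation vector about the tool's x, y, z in rad, a list of three. A call has 1 to 12 rows; each row is the pose to reach, as a shift and turn from the pose commanded when the call began, along the tool's axes at that moment; what a row does not reach only later rows make up. A row lasts 1/8 s, in which the tool goes at most 62.5 mm and 10.7 degrees, less where a joint would pass 70% of its speed; a pose out of reach is approached as far as the arm can. A call with a gripper value outside its range is refused whole. The fingers move at their own pace and stop on an object; "squeeze" is the grip in N (left out, the last holds). Time passes only in rows, so rows that repeat a pose let the fingers close. It gives the time, the measured TCP pose, the force, the opening and the grip force at its end, in the units of the state.
- robot.get_obs(): the state, without advancing time (a new reading comes with each control period).
- robot.camera(name): name is "scene" or "top" or "wrist"; returns a dict with "color" (384x512x3 uint8, red, green, blue), "vfov" (degrees; the focal length in pixels is half the picture's height over the tangent of half this angle, whatever the lens; pixels are square), "cx", "cy" (the principal point, pixels), "R" (3x3) and "t" (3): a world point X has camera coordinates R X + t. Camera axes: x right, y down, z forward; pixel columns grow to the right and rows downward; lengths in m; the calibration is good to about 2 mm. The wrist camera is an equidistant fisheye: a pixel r from the principal point sees the ray r / f radians off the axis. A picture is of the moment at which its call begins. There is no depth.
- robot.hand_in(): hands the job in; it is judged then, once.
The state is a dict: "time": time; "q": joint angles; "joint_velocities": joint speeds; "joint_torque": joint torques, N m; "position": TCP position; "tool_rot": TCP orientation; "ft_force": force on the tool from outside, world axes, zero at the start; "moment": the same for the moment, N m; "grip_width": finger opening in m; "grip_force": force on a finger pad.
Only numpy, scipy, OpenCV 4.12 (cv2) and the standard library are available. Lean on these libraries where they do the work, as an engineer would, in place of code of your own. Each camera call takes 0.05 s, during which the arm holds its last target. There are 200 camera calls.

## Working session

There is one attempt and no reset: what is moved stays moved. The work goes in short steps, Python scripts to look and compute and a tool call to move; the robot and the scene stay as the last step left them, time stands still between calls to the robot, and variables do not carry over. Pictures are saved under pics/ and viewed, at most 10 in all, crops included, and the job is handed in when it is done.

Besides the shell and the picture viewer there is one more tool, called after "Request:" in YAML: its name, and indented under it one key for each argument. play_rows: Moves the arm, as the interface text tells. Its arguments: {"type":"object","properties":{"gripper":{"type":"array","items":{"type":"number"}},"delta_pos":{"type":"array","items":{"type":"array","items":{"type":"number"}}},"turn":{"type":"array","items":{"type":"array","items":{"type":"number"}}},"squeeze":{"type":"number"}},"required":["gripper","delta_pos","turn"]}

```bash
mkdir -p pics
cat > h.py <<'E'
import numpy as np, cv2, pickle
def snap(robot,n,tag):
    c=robot.camera(n); cv2.imwrite(f'pics/{tag}.png',c['color'][:,:,::-1]); pickle.dump(c,open(f'pics/{tag}.pkl','wb')); return c
def load(tag): return pickle.load(open(f'pics/{tag}.pkl','rb'))
def ray(c,u,v):
    f=c['color'].shape[0]/2/np.tan(np.radians(c['vfov'])/2)
    a=np.array([(u-c['cx'])/f,(v-c['cy'])/f]); 
    d=np.array([a[0],a[1],1.]); R=np.array(c['R']); return -R.T@np.array(c['t']), R.T@d
def onz(c,u,v,z):
    o,d=ray(c,u,v); return o+d*(z-o[2])/d[2]
def proj(c,X):
    f=c['color'].shape[0]/2/np.tan(np.radians(c['vfov'])/2)
    p=np.array(c['R'])@np.array(X)+np.array(c['t']); return p[0]/p[2]*f+c['cx'],p[1]/p[2]*f+c['cy']
def tri(L):
    A=0;b=0
    for c,u,v in L:
        o,d=ray(c,u,v); d=d/np.linalg.norm(d); P=np.eye(3)-np.outer(d,d); A=A+P; b=b+P@o
    return np.linalg.solve(A,b)
E
python3 - <<'E'
from rig import robot
from h import *
a=snap(robot,'top','top0');b=snap(robot,'scene','scene0')
for c in(a,b): print(c['vfov'],c['cx'],c['cy'],-np.array(c['R']).T@c['t'])
o=robot.get_obs(); print(o['time'],o['position'],o['tool_rot'],o['grip_width'])
E
```

```text
53.68938704776857 257.2626040291234 190.03443533458585 [ 0.34368887 -0.08811933  1.23918034]
55.27689321222966 265.0570729721498 190.00407464443794 [ 1.20743894 -0.07589009  0.91663876]
0.1 [0.17827393 0.59831366 0.19956712] [ 1.44406863e-01  9.89517910e-01 -9.29736817e-04 -3.15342345e-04] 0.08667375135895061
```

View pics/top0.png

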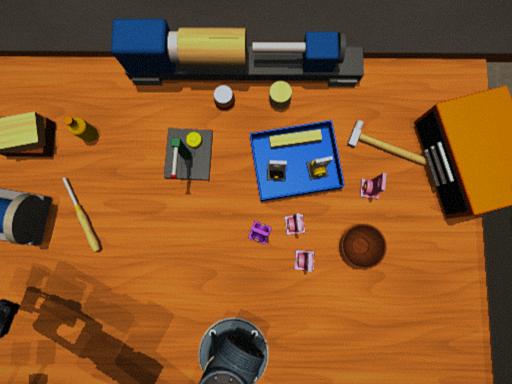

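View pics/scene0.png

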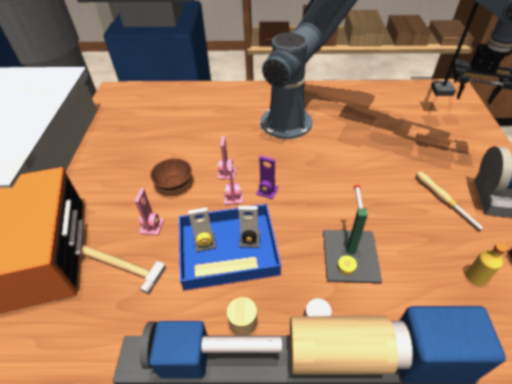

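Top view: yellow carrier at (319,168), black at (277,170), stand (188,153), peg from (178,143) to red knob (174,177). In the scene view the yellow carrier is at (203,230) and the red knob at (358,188). I'll enlarge both.

Run:
```python
from h import *
a=load('top0')['color'][:,:,::-1];b=load('scene0')['color'][:,:,::-1]
r=lambda i,x,y,w,h:cv2.resize(i[y:y+h,x:x+w],(400,300),interpolation=cv2.INTER_CUBIC)
cv2.imwrite('pics/crops.png',np.vstack([np.hstack([r(a,260,125,100,75),r(a,150,120,80,60)]),np.hstack([r(b,170,190,120,90),r(b,310,170,80,60)])]))
```

```text
(no output)
```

View pics/crops.png

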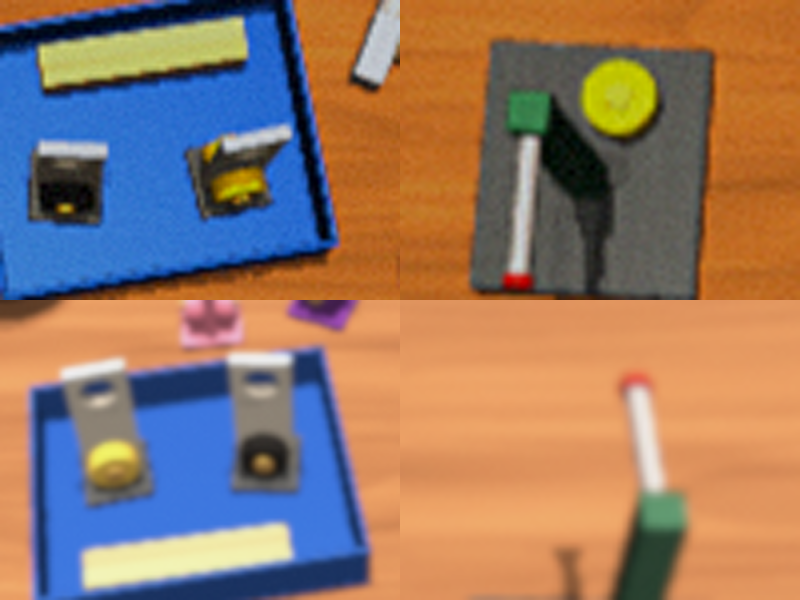

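The crops show clean targets: the yellow carrier's white top edge at about (324,159) in top and (198,210) in scene, and the green post top at (176,142) and red knob at (174,176) in top.

Run:
```python
from h import *
a=load('top0');b=load('scene0')
def blob(c,box,f):
    x,y,w,h=box; i=c['color'][y:y+h,x:x+w].astype(int); m=f(i[...,0],i[...,1],i[...,2]); 
    n,l,s,cc=cv2.connectedComponentsWithStats(m.astype(np.uint8)); k=1+np.argmax(s[1:,4]); 
    p=np.argwhere(l==k)[:,::-1]+[x,y]; return p
W=lambda r,g,bl:(np.minimum(np.minimum(r,g),bl)>165)
for nm,ba,bb in(('yel',(310,150,30,20),(185,204,28,14)),('blk',(265,155,25,12),(236,202,25,12))):
    for c,bx in((a,ba),(b,bb)):
        p=blob(c,bx,W); (u,v),sz,an=cv2.minAreaRect(p.astype(np.float32)); u,v=p.mean(0)
        w=np.array([onz(c,q[0],q[1],.155)[:2] for q in p]); m=w.mean(0); ev,V=np.linalg.eigh(np.cov(w.T)); d=V[:,1]
        print(nm,len(p),u,v,'ctr',m,'web dir deg',np.degrees(np.arctan2(d[1],d[0]))%180,'len',np.sqrt(12*ev))
R=lambda r,g,bl:(r>150)&(g<80)&(bl<80)
G=lambda r,g,bl:(g>r+30)&(g>bl+10)
for c,bx,bg in((a,(160,165,30,20),(165,130,25,20)),(b,(345,175,25,20),(340,200,35,60))):
    p=blob(c,bx,R);print('knob',len(p),p.mean(0),onz(c,*p.mean(0),.18), 'span',p.min(0),p.max(0))
    p=blob(c,bg,G);print('post',len(p),p.mean(0),p.min(0),p.max(0),onz(c,*p.mean(0),.195))
kn=[(c,*blob(c,bx,R).mean(0)) for c,bx in((a,(160,165,30,20)),(b,(345,175,25,20)))];print('knob tri',tri(kn))
# peg axis in top
for v in(150,155,160,165,170):
    r=a['color'][v,165:187].astype(int); m=r.min(1)>130; u=165+np.flatnonzero(m).mean(); print(onz(a,u,v,.184))
for u,v in((150+490/5,120+40/5),(150+712/5,120+52/5),(150+697/5,120+298/5),(150+470/5,120+290/5)): print('foot',onz(a,u,v,.014))
# bin corners approx
for u,v in((250,130),(334,122),(344,186),(261,200)): print('bin',onz(a,u,v,.055))
```

```text
yel 40 323.875 159.1 ctr [ 0.58581021 -0.26395335] web dir deg 102.66341224036701 len [0.00719821 0.04789042]
yel 77 196.93506493506493 210.37662337662337 ctr [ 0.58665117 -0.26580009] web dir deg 103.04421692510392 len [0.01426932 0.04925155]
blk 45 278.22222222222223 161.9111111111111 ctr [ 0.57625567 -0.13120005] web dir deg 88.76729896402863 len [0.00803681 0.04611804]
blk 77 247.4025974025974 207.35064935064935 ctr [ 0.57703017 -0.13086557] web dir deg 91.84054743587437 len [0.0145475  0.04964777]
knob 10 [173.  175.5] [0.52877476 0.16850017 0.18      ] span [171 175] [175 176]
post 72 [175.30555556 141.97222222] [171 138] [179 146] [0.6227078  0.16240914 0.195     ]Traceback (most recent call last):
  File "<stdin>", line 16, in <module>
  File "<stdin>", line 5, in blob
    return _wrapfunc(a, 'argmax', axis=axis, out=out, **kwds)
    return bound(*args, **kwds)
ValueError: attempt to get argmax of an empty sequence
```

Run:
```python
from h import *
a=load('top0');b=load('scene0')
def m(c,box,f):
    x,y,w,h=box; i=c['color'][y:y+h,x:x+w].astype(int); m=f(i[...,0],i[...,1],i[...,2]); return np.argwhere(m)[:,::-1]+[x,y]
Ra=m(a,(160,165,30,20),lambda r,g,b:(r>130)&(g<90)&(b<90))
Rb=m(b,(345,178,25,14),lambda r,g,b:(r-g>80)&(g<120)&(b<110)); print(len(Ra),Ra.mean(0),len(Rb),Rb.mean(0),Rb.min(0),Rb.max(0))
print('knob tri',tri([(a,*Ra.mean(0)),(b,*Rb.mean(0))]))
for v in(150,155,160,165,170):
    r=a['color'][v,165:187].astype(int); q=r.min(1)>130; u=165+np.flatnonzero(q).mean(); print(onz(a,u,v,.184))
for u,v in((150+490/5,120+40/5),(150+712/5,120+52/5),(150+697/5,120+298/5),(150+470/5,120+290/5)): print('foot',onz(a,u,v,.014))
Gt=m(b,(345,203,25,14),lambda r,g,b:(g-r>20)&(g>110)); print(len(Gt),Gt.mean(0),onz(b,*Gt.mean(0),.195))
for u,v in((250,130),(334,122),(344,186),(261,200)): print('bin',onz(a,u,v,.055))
```

```text
38 [175.36842105 177.89473684] 11 [356.27272727 185.72727273] [354 185] [359 187]
knob tri [0.52241103 0.16426573 0.17905064]
[0.60207232 0.16494159 0.184     ]
[0.58746419 0.1643307  0.184     ]
[0.57288409 0.16657904 0.184     ]
[0.55838282 0.16596737 0.184     ]
[0.5439214  0.16678124 0.184     ]
foot [ 0.72098671 -0.03550691  0.014     ]
foot [ 0.71388999 -0.18347057  0.014     ]
foot [ 0.54786024 -0.17358798  0.014     ]
foot [ 0.55171924 -0.02500715  0.014     ]
54 [362.05555556 211.94444444] [0.62702919 0.16119065 0.195     ]
bin [ 0.70175555 -0.04381808  0.055     ]
bin [ 0.73048146 -0.31415212  0.055     ]
bin [ 0.52230405 -0.34230291  0.055     ]
bin [ 0.4752559  -0.08170254  0.055     ]
```

```bash
cat >> h.py <<'E'
from scipy.spatial.transform import Rotation as Rn
def goal(pos,rot,tgt,ydeg):
    """shift (cm, tool axes) and turn for TCP at tgt, tool down, tool y at ydeg (or +180, whichever nearer)"""
    R=Rn.from_quat(rot); out=[]
    for yd in (ydeg,ydeg+180):
        y=np.array([np.cos(np.radians(yd)),np.sin(np.radians(yd)),0]); z=np.array([0,0,-1.]); T=np.column_stack([np.cross(y,z),y,z])
        out.append((R.inv()*Rn.from_matrix(T)).as_rotvec())
    t=min(out,key=np.linalg.norm)
    return (R.inv().apply(np.array(tgt)-pos)*100).round(2), t.round(3), [o.round(2) for o in out]
E
python3 - <<'E'
from rig import robot
from h import *
o=robot.get_obs()
print(goal(np.array([.179,.599,.2]),o['tool_rot'],[.586,-.2645,.26],102.8))
E
```

```text
(array([-63.68, -71.13,  -5.89]), array([-0.002, -0.001, -0.513]), [array([-0.  , -0.  , -0.51]), array([-0.  ,  0.  ,  2.63])])
```

Request:
play_rows:
  gripper: [-1, -1, -1, -1, -1, -1, -1, -1, -1, -1, -1, -1]
  delta_pos:
    - [0, 0, -6]
    - [-4, -4.5, -6]
    - [-8, -9, -6]
    - [-12, -13.5, -6]
    - [-16, -18, -6]
    - [-20, -22.5, -6]
    - [-24, -27, -6]
    - [-28, -31.5, -6]
    - [-32, -36, -6]
    - [-36, -40.5, -6]
    - [-40, -45, -6]
    - [-44, -49.5, -6]
  turn:
    - [0, 0, 0]
    - [0, 0, -0.05]
    - [0, 0, -0.1]
    - [0, 0, -0.15]
    - [0, 0, -0.2]
    - [0, 0, -0.25]
    - [0, 0, -0.3]
    - [0, 0, -0.35]
    - [0, 0, -0.4]
    - [0, 0, -0.45]
    - [0, 0, -0.5]
    - [0, 0, -0.513]
  squeeze: 30

```text
time: 1.6
position: [0.4591, -0.003, 0.2603]
tool_rot: [-0.111, 0.994, 0.0, -0.0]
ft_force: [1.5, 0.7, -0.7]
grip_width: 0.0868
grip_force: 0.0
```

Run:
```python
from rig import robot
from h import *
o=robot.get_obs()
print(o['time'],o['position'],o['q'],goal(o['position'],o['tool_rot'],[.586,-.2645,.26],102.8))
```

```text
1.6 [ 0.45909344 -0.00304006  0.26033092] [-2.51090264e-01  2.24272018e-01  1.75271409e+00  4.04433482e-04
  1.16479864e+00 -2.04535468e+00] (array([-6.590e+00, -2.831e+01,  2.000e-02]), array([ 0., -0., -0.]), [array([ 0., -0., -0.]), array([-0.  , -0.  ,  3.14])])
```

Request:
play_rows:
  gripper: [-1, -1, -1, -1, -1, -1, -1, -1]
  delta_pos:
    - [-1, -5, 0]
    - [-2.2, -10, 0]
    - [-3.4, -15, 0]
    - [-4.7, -20, 0]
    - [-5.9, -25, 0]
    - [-6.6, -28.3, 0]
    - [-6.6, -28.3, 0]
    - [-6.6, -28.3, 0]
  turn:
    - [0, 0, 0]
    - [0, 0, 0]
    - [0, 0, 0]
    - [0, 0, 0]
    - [0, 0, 0]
    - [0, 0, 0]
    - [0, 0, 0]
    - [0, 0, 0]

```text
time: 2.6
position: [0.585, -0.2616, 0.2597]
tool_rot: [-0.111, 0.994, 0.001, -0.001]
ft_force: [0.4, -0.1, -0.2]
grip_width: 0.0872
grip_force: 0.0
```

Run:
```python
from rig import robot
from h import *
o=robot.get_obs()
print(o['time'],o['position'],o['q'],goal(o['position'],o['tool_rot'],[.586,-.2645,.114],102.8))
c=snap(robot,'wrist','w0'); print(c['vfov'],c['cx'],c['cy'])
f=192/np.tan(np.radians(c['vfov'])/2)
for s in(-.025,0,.025):
    X=np.array([.586-np.sin(np.radians(12.8))*s,-.2645+np.cos(np.radians(12.8))*s,.155]); p=np.array(c['R'])@X+c['t']; th=np.arctan2(np.hypot(p[0],p[1]),p[2]); print(np.array(p[:2])/np.hypot(p[0],p[1])*f*th+[c['cx'],c['cy']])
```

```text
2.6 [ 0.58499934 -0.26164149  0.25965927] [-5.94891447e-01  4.94328796e-01  1.31831077e+00  4.73668670e-04
  1.33144188e+00 -2.38894273e+00] (array([-0.05, -0.33, 14.57]), array([ 0.002, -0.001, -0.   ]), [array([ 0., -0., -0.]), array([-0.  , -0.  ,  3.14])])
65.70646984690485 258.1525648603549 190.41942183300267
[230.06141516 184.1685818 ]
[254.6540079  184.11276475]
[279.28957681 184.08572901]
```

View pics/w0.png

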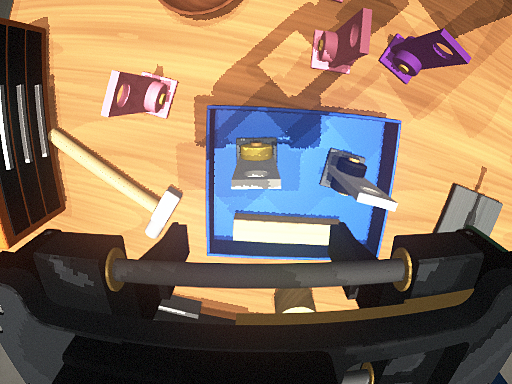

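The wrist view shows the yellow carrier's white top edge spanning (232,183)–(281,183), within 2 px of the prediction. Alignment is good, so I'm descending and gripping.

Request:
play_rows:
  gripper: [-1, -1, -1, -1, -1, -1, -1, 1, 1, 1, 1, 1]
  delta_pos:
    - [0, -0.2, 2]
    - [0, -0.2, 5]
    - [0, -0.2, 8]
    - [0, -0.2, 11]
    - [0, -0.2, 13.3]
    - [0, -0.2, 14.6]
    - [0, -0.2, 14.6]
    - [0, -0.2, 14.6]
    - [0, -0.2, 14.6]
    - [0, -0.2, 14.6]
    - [0, -0.2, 14.6]
    - [0, -0.2, 14.6]
  turn:
    - [0, 0, 0]
    - [0, 0, 0]
    - [0, 0, 0]
    - [0, 0, 0]
    - [0, 0, 0]
    - [0, 0, 0]
    - [0, 0, 0]
    - [0, 0, 0]
    - [0, 0, 0]
    - [0, 0, 0]
    - [0, 0, 0]
    - [0, 0, 0]
  squeeze: 35

```text
time: 4.15
position: [0.5862, -0.2644, 0.1147]
tool_rot: [-0.111, 0.994, 0.0, 0.0]
ft_force: [0.8, 0.1, 1.7]
grip_width: 0.0495
grip_force: 35.0
```

Request:
play_rows:
  gripper: [1, 1, 1, 1, 1, 1, 1, 1]
  delta_pos:
    - [0, 0, -1]
    - [0, 0, -3]
    - [0, 0, -6]
    - [0, 0, -9.5]
    - [0, 0, -13]
    - [0, 0, -16.5]
    - [0, 0, -19]
    - [0, 0, -19]
  turn:
    - [0, 0, 0]
    - [0, 0, 0]
    - [0, 0, 0]
    - [0, 0, 0]
    - [0, 0, 0]
    - [0, 0, 0]
    - [0, 0, 0]
    - [0, 0, 0]

```text
time: 5.15
position: [0.5872, -0.2651, 0.3069]
tool_rot: [-0.111, 0.994, -0.002, 0.002]
ft_force: [-0.7, 0.1, -3.7]
grip_width: 0.0495
grip_force: 35.0
```

Run:
```python
from rig import robot
from h import *
o=robot.get_obs()
print(o['time'],o['position'],o['q'],goal(o['position'],o['tool_rot'],[.455,.171,.305],87),o['grip_width'],o['ft_force'],o['moment'])
```

```text
5.15 [ 0.58724708 -0.26511723  0.30686354] [-5.97234503e-01  4.59244111e-01  1.24943579e+00  5.91190800e-05
  1.42760391e+00 -2.39129376e+00] (array([ 3.24, 45.46, -0.  ]), array([-0.003,  0.004,  0.276]), [array([-0.  ,  0.  ,  0.28]), array([-0.01, -0.  , -2.87])]) 0.04951914182872142 [-0.74239654  0.05919003 -3.72293431] [-0.03983453  0.07007473 -0.01395004]
```

Request:
play_rows:
  gripper: [1, 1, 1, 1, 1, 1, 1, 1, 1, 1, 1, 1]
  delta_pos:
    - [0.1, 2, 0]
    - [0.4, 6, 0]
    - [0.8, 11, 0]
    - [1.2, 16, 0]
    - [1.5, 21, 0]
    - [1.9, 26, 0]
    - [2.3, 31, 0]
    - [2.7, 36, 0]
    - [3, 40.5, 0]
    - [3.2, 44, 0]
    - [3.24, 45.5, 0]
    - [3.24, 45.5, 0]
  turn:
    - [0, 0, 0.02]
    - [0, 0, 0.05]
    - [0, 0, 0.08]
    - [0, 0, 0.11]
    - [0, 0, 0.14]
    - [0, 0, 0.17]
    - [0, 0, 0.2]
    - [0, 0, 0.23]
    - [0, 0, 0.26]
    - [0, 0, 0.276]
    - [0, 0, 0.276]
    - [0, 0, 0.276]

```text
time: 6.65
position: [0.4533, 0.1722, 0.3036]
tool_rot: [0.025, 1.0, -0.001, -0.001]
ft_force: [-0.1, -0.6, -2.7]
grip_width: 0.0493
grip_force: 35.0
```

Run:
```python
from rig import robot
from h import *
o=robot.get_obs()
print(o['time'],o['position'],o['q'],goal(o['position'],o['tool_rot'],[.455,.171,.290],87),o['grip_width'])
a=snap(robot,'scene','s1');t=snap(robot,'top','t1');w=snap(robot,'wrist','w1')
i=cv2.resize(a['color'][100:250,280:480,::-1],(800,600),interpolation=cv2.INTER_CUBIC)
cv2.imwrite('pics/s1c.png',np.hstack([cv2.resize(i,(400,300)),cv2.resize(w['color'][:,:,::-1],(400,300))]))
```

```text
6.65 [0.45329005 0.17218446 0.30359398] [ 1.32593700e-01  2.18051856e-01  1.63047369e+00 -8.07101283e-04
  1.29469462e+00 -1.38718076e+00] (array([-0.18, -0.11,  1.36]), array([-0.001, -0.001,  0.002]), [array([-0., -0.,  0.]), array([ 0.  , -0.  , -3.14])]) 0.04933545638810662
```

View pics/s1c.png

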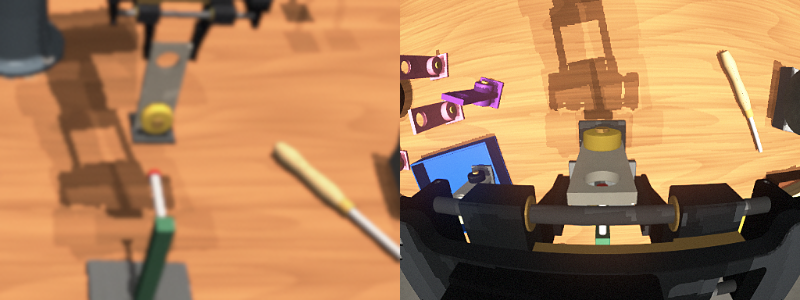

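The scene crop shows the carrier held upright with its eye free, with the peg and knob ahead of it; the wrist half shows the peg stand straight under the eye at (603,230). Next I descend to peg height.

Request:
play_rows:
  gripper: [1, 1, 1, 1, 1, 1, 1]
  delta_pos:
    - [-0.1, -0.1, 2]
    - [-0.2, -0.15, 5]
    - [-0.2, -0.2, 8]
    - [-0.2, -0.2, 11]
    - [-0.2, -0.2, 13.3]
    - [-0.2, -0.2, 13.9]
    - [-0.2, -0.2, 13.9]
  turn:
    - [0, 0, 0]
    - [0, 0, 0]
    - [0, 0, 0]
    - [0, 0, 0]
    - [0, 0, 0]
    - [0, 0, 0]
    - [0, 0, 0]

```text
time: 7.68
position: [0.4564, 0.1693, 0.1656]
tool_rot: [0.027, 1.0, -0.0, 0.0]
ft_force: [0.5, 0.1, -2.5]
grip_width: 0.0494
grip_force: 35.0
```

Run:
```python
from rig import robot
from h import *
o=robot.get_obs()
print(o['time'],o['position'],o['q'],goal(o['position'],o['tool_rot'],[.50,.1685,.165],87),o['grip_width'])
a=snap(robot,'scene','s2');w=snap(robot,'wrist','w2')
p=o['position']; print('eye pred',proj(a,p+[0,0,.0153]),'knob',proj(a,[.5245,.1675,.18]))
f=192/np.tan(np.radians(w['vfov'])/2)
def wp(X):
    q=np.array(w['R'])@X+w['t'];r=np.hypot(q[0],q[1]);return q[:2]/r*f*np.arctan2(r,q[2])+[w['cx'],w['cy']]
for X in([.525,.1675,.18],[.61,.163,.18]):print('peg',wp(np.array(X)))
print('eye',wp(p+[0,0,.0153]))
cv2.imwrite('pics/s2c.png',np.hstack([cv2.resize(a['color'][140:215,310:410,::-1],(400,300),interpolation=cv2.INTER_CUBIC),cv2.resize(w['color'][200:350,160:360,::-1],(400,300),interpolation=cv2.INTER_CUBIC)]))
```

```text
7.675 [0.4564194  0.16931932 0.16556473] [ 1.25324810e-01  3.94395738e-01  1.81029333e+00 -2.26167627e-04
  9.36778186e-01 -1.39147954e+00] (array([-4.36,  0.15,  0.06]), array([-0.   ,  0.   , -0.001]), [array([-0.,  0., -0.]), array([0.  , 0.  , 3.14])]) 0.04940900788850833
eye pred (np.float64(353.40446099490003), np.float64(168.48573477373668)) knob (np.float64(356.7002385007147), np.float64(186.144335887933))
peg [260.20422278 315.68154826]
peg [259.9717501  381.58030846]
eye [257.53215266 234.43041914]
```

View pics/s2c.png

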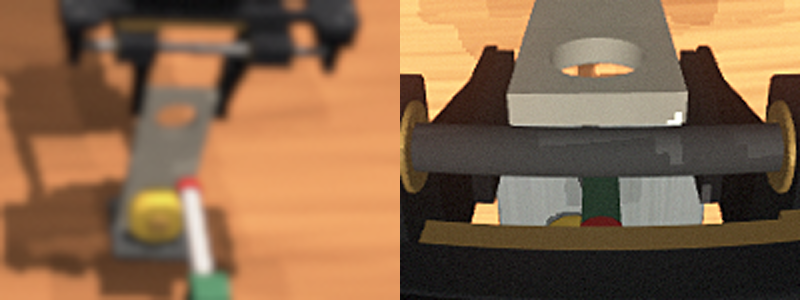

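Eye seen at (353.8,168.8) against the predicted (353.4,168.5), and the knob at (357.5,186) against (356.7,186.1). That fits within the 6 mm clearance, so I advance slowly past the knob and watch the force.

Request:
play_rows:
  gripper: [1, 1, 1, 1, 1, 1, 1, 1, 1, 1]
  delta_pos:
    - [-1, 0.1, 0.05]
    - [-2.5, 0.1, 0.05]
    - [-4, 0.15, 0.05]
    - [-5, 0.15, 0.05]
    - [-6, 0.15, 0.05]
    - [-7, 0.15, 0.05]
    - [-7.7, 0.2, 0.05]
    - [-8.4, 0.2, 0.05]
    - [-9, 0.2, 0.05]
    - [-9, 0.2, 0.05]
  turn:
    - [0, 0, 0]
    - [0, 0, 0]
    - [0, 0, 0]
    - [0, 0, 0]
    - [0, 0, 0]
    - [0, 0, 0]
    - [0, 0, 0]
    - [0, 0, 0]
    - [0, 0, 0]
    - [0, 0, 0]

```text
time: 9.02
position: [0.5463, 0.1672, 0.165]
tool_rot: [0.026, 1.0, 0.0, 0.0]
ft_force: [0.4, 1.0, -2.3]
grip_width: 0.0499
grip_force: 35.0
```

Run:
```python
from rig import robot
from h import *
o=robot.get_obs()
print(o['time'],o['position'],goal(o['position'],o['tool_rot'],[.572,.1665,.156],87),o['ft_force'],o['moment'])
a=snap(robot,'scene','s3');p=o['position']; print('eye pred',proj(a,p+[0,0,.0153]),'peg there',proj(a,[p[0],.167,.18]))
cv2.imwrite('pics/s3c.png',cv2.resize(a['color'][155:230,310:410,::-1],(800,600),interpolation=cv2.INTER_CUBIC))
```

```text
9.025 [0.54628651 0.16717951 0.16498624] (array([-2.57,  0.07,  0.9 ]), array([ 0.   ,  0.   , -0.001]), [array([ 0.,  0., -0.]), array([ 0.  , -0.  ,  3.14])]) [ 0.43140083  0.98165758 -2.2874382 ] [-0.00242454  0.05224134 -0.02574822]
eye pred (np.float64(357.95309667313904), np.float64(191.99597419014412)) peg there (np.float64(357.86741120645036), np.float64(192.0674046480822))
```

View pics/s3c.png

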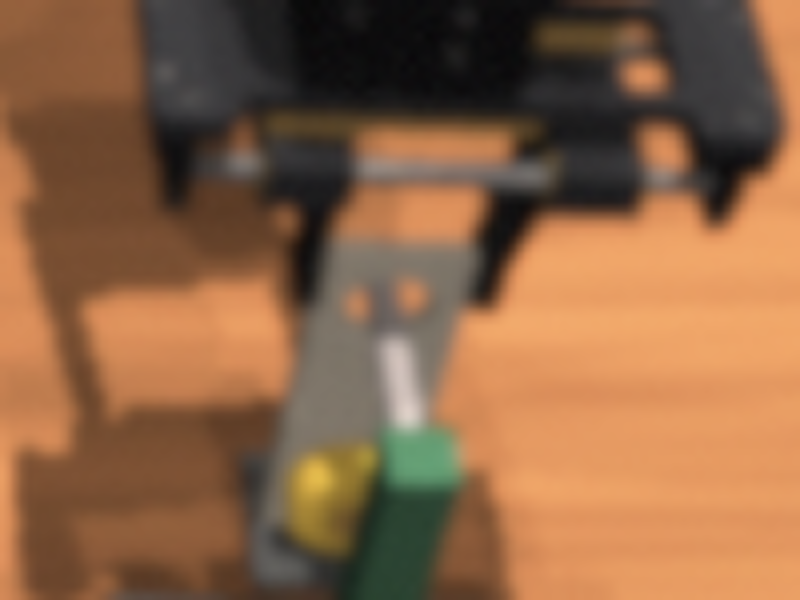

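The picture shows the peg through the eye, centred at (385,300), with orange gaps on both sides. Next I move further on and lower onto the peg.

Request:
play_rows:
  gripper: [1, 1, 1, 1, 1, 1, 1, 1, 1]
  delta_pos:
    - [-0.8, 0, 0]
    - [-1.8, 0, 0]
    - [-2.5, 0, 0]
    - [-2.5, 0, 0.3]
    - [-2.5, 0, 0.5]
    - [-2.5, 0, 0.7]
    - [-2.5, 0, 0.8]
    - [-2.5, 0, 0.9]
    - [-2.5, 0, 0.9]
  turn:
    - [0, 0, 0]
    - [0, 0, 0]
    - [0, 0, 0]
    - [0, 0, 0]
    - [0, 0, 0]
    - [0, 0, 0]
    - [0, 0, 0]
    - [0, 0, 0]
    - [0, 0, 0]

```text
time: 10.2
position: [0.5707, 0.1659, 0.1559]
tool_rot: [0.026, 1.0, -0.0, -0.0]
ft_force: [-0.6, -0.5, -3.0]
grip_width: 0.0498
grip_force: 35.0
```

Request:
play_rows:
  gripper: [1, 1, 1, 1]
  delta_pos:
    - [0, 0, 0.05]
    - [0, 0, 0.1]
    - [0, 0, 0.15]
    - [0, 0, 0.15]
  turn:
    - [0, 0, 0]
    - [0, 0, 0]
    - [0, 0, 0]
    - [0, 0, 0]

```text
time: 10.7
position: [0.5709, 0.1659, 0.1553]
tool_rot: [0.026, 1.0, 0.0, 0.0]
ft_force: [-1.5, -1.0, 4.8]
grip_width: 0.0495
grip_force: 35.0
```

Request:
play_rows:
  gripper: [-0.2, -0.3, -0.5, -0.7, -0.8, -0.8, -0.8, -0.8]
  delta_pos:
    - [0, 0, 0]
    - [0, 0, 0]
    - [0, 0, 0]
    - [0, 0, 0]
    - [0, 0, 0]
    - [0, 0, 0]
    - [0, 0, 0]
    - [0, 0, 0]
  turn:
    - [0, 0, 0]
    - [0, 0, 0]
    - [0, 0, 0]
    - [0, 0, 0]
    - [0, 0, 0]
    - [0, 0, 0]
    - [0, 0, 0]
    - [0, 0, 0]

```text
time: 11.7
position: [0.5708, 0.1659, 0.1545]
tool_rot: [0.026, 1.0, 0.0, 0.0]
ft_force: [0.2, 0.5, -0.4]
grip_width: 0.0782
grip_force: 0.0
```

Request:
play_rows:
  gripper: [-0.8, -0.8, -0.8, -0.8, -0.8, -0.8, -0.8, -0.8, -0.8, -0.8, -0.8, -0.8]
  delta_pos:
    - [0, 0, -0.5]
    - [0, 0, -1.5]
    - [0, 0, -3]
    - [0, 0, -5]
    - [0, 0, -7]
    - [0, 0, -9]
    - [0, 0, -11]
    - [0, 0, -13]
    - [0, 0, -14]
    - [0, 0, -14]
    - [0, 0, -14]
    - [0, 0, -14]
  turn:
    - [0, 0, 0]
    - [0, 0, 0]
    - [0, 0, 0]
    - [0, 0, 0]
    - [0, 0, 0]
    - [0, 0, 0]
    - [0, 0, 0]
    - [0, 0, 0]
    - [0, 0, 0]
    - [0, 0, 0]
    - [0, 0, 0]
    - [0, 0, 0]

```text
time: 13.2
position: [0.5702, 0.1658, 0.2935]
tool_rot: [0.026, 1.0, -0.0, -0.001]
ft_force: [-0.7, 0.2, 0.2]
grip_width: 0.0783
grip_force: 0.0
```

Request:
play_rows:
  gripper: [-0.8, -0.8, -0.8, -0.8, -0.8, -0.8, -0.8, -0.8, -0.8, -0.8, -0.8, -0.8]
  delta_pos:
    - [2, 0, 0]
    - [6, 0, 0]
    - [10, 0, 0]
    - [12, 0, 0]
    - [12, 0, 0]
    - [12, 0, 0]
    - [12, 0, 0]
    - [12, 0, 0]
    - [12, 0, 0]
    - [12, 0, 0]
    - [12, 0, 0]
    - [12, 0, 0]
  turn:
    - [0, 0, 0]
    - [0, 0, 0]
    - [0, 0, 0]
    - [0, 0, 0]
    - [0, 0, 0]
    - [0, 0, 0]
    - [0, 0, 0]
    - [0, 0, 0]
    - [0, 0, 0]
    - [0, 0, 0]
    - [0, 0, 0]
    - [0, 0, 0]

```text
time: 14.7
position: [0.4509, 0.1722, 0.2945]
tool_rot: [0.026, 1.0, 0.0, 0.0]
ft_force: [0.4, -0.2, -0.1]
grip_width: 0.0784
grip_force: 0.0
```

Run:
```python
from rig import robot
from h import *
a=snap(robot,'scene','s4');robot.camera('scene');b=snap(robot,'scene','s5');t=snap(robot,'top','t5')
print(robot.get_obs()['time'],np.abs(a['color'][150:260,320:400].astype(int)-b['color'][150:260,320:400]).max())
cv2.imwrite('pics/s5c.png',np.hstack([cv2.resize(b['color'][150:270,300:460,::-1],(400,300),interpolation=cv2.INTER_CUBIC),cv2.resize(t['color'][100:220,150:310,::-1],(400,300),interpolation=cv2.INTER_CUBIC)]))
```

```text
14.9 3
```

View pics/s5c.png

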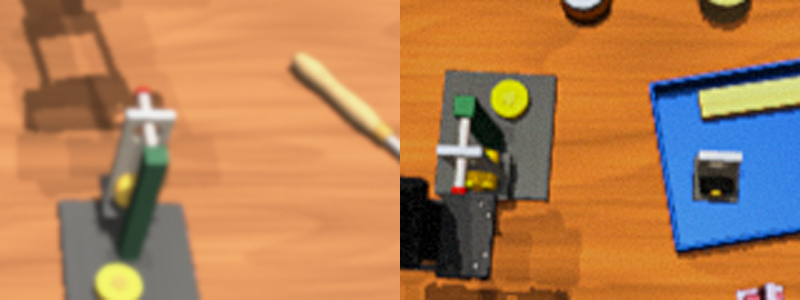

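The carrier hangs mid-peg, at (150,115) in the left crop and (460,150) in the right, level and motionless. The black carrier, the offcut and the roller have not moved. I'll wait briefly for any swing to die out, then hand in.

Request:
play_rows:
  gripper: [-0.8, -0.8, -0.8, -0.8, -0.8, -0.8, -0.8, -0.8, -0.8, -0.8, -0.8, -0.8]
  delta_pos:
    - [0, 0, 0]
    - [0, 0, 0]
    - [0, 0, 0]
    - [0, 0, 0]
    - [0, 0, 0]
    - [0, 0, 0]
    - [0, 0, 0]
    - [0, 0, 0]
    - [0, 0, 0]
    - [0, 0, 0]
    - [0, 0, 0]
    - [0, 0, 0]
  turn:
    - [0, 0, 0]
    - [0, 0, 0]
    - [0, 0, 0]
    - [0, 0, 0]
    - [0, 0, 0]
    - [0, 0, 0]
    - [0, 0, 0]
    - [0, 0, 0]
    - [0, 0, 0]
    - [0, 0, 0]
    - [0, 0, 0]
    - [0, 0, 0]

```text
time: 16.4
position: [0.4509, 0.1722, 0.2945]
tool_rot: [0.026, 1.0, -0.0, 0.0]
ft_force: [1.2, 1.0, 0.9]
grip_width: 0.0784
grip_force: 0.0
```

Run:
```python
from rig import robot
from h import *
b=load('s5');c=robot.camera('scene')
print(np.abs(c['color'][150:260,320:400].astype(int)-b['color'][150:260,320:400]).max())
print(robot.hand_in())
```

```text
13
the job is handed in; nothing more can be done
None
```

The yellow-wheeled carrier hangs upright and, by the camera, nearly motionless about mid-peg past the red knob; the black carrier, offcut and roller look unmoved, and I handed the job in at about 16.5 s without getting a verdict back.

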